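Gauge a chandelier stem sleeve and bin it by result

TASK

Check the brass sleeve that stands on the rubber mat: take hold of it, lean it over and lay it on its side on the mat in your grip (do not just topple it), let go, take it again across its sides and slide it along the level gauge pin in the vice, without forcing it, until it is home against the red collar or stops part-way. Then draw it off and put it right inside a bin: the green one if it went home, the red one if it stopped short. Leave the sleeve waiting in the carton and the other things on the bench where they are.

Things in the scene. Friction and masses are not known exactly. Their poses are not given: they have to be found in the camera images.
- sleeve_1: Octagonal brass sleeve, 32 mm across flats, 70 mm long, 0.2 to 0.4 kg, a 20 mm bore right through, both ends alike. Origin: centre of one end face, z along its axis; it starts standing on that end, z up. Flats face every 45 degrees from its x axis about z. Lying on a flat it does not roll. The two sleeves look the same; either may be the one on the mat, the other waits in the carton.
- sleeve_2: Octagonal brass sleeve, 32 mm across flats, 70 mm long, 0.2 to 0.4 kg, a 20 mm bore right through, both ends alike. Origin: centre of one end face, z along its axis; it starts standing on that end, z up. Flats face every 45 degrees from its x axis about z. Lying on a flat it does not roll. The two sleeves look the same; either may be the one on the mat, the other waits in the carton.
- sleeve_1_mid (a point): Centre of sleeve_1: on its axis, 35 mm from either end; axes as the sleeve's. One of the two sleeves (not told which: only the gauge shows it) has a ridge of braze all round inside its bore, half way along, 6 mm long, leaving 12 mm open; the other's bore is clear.
- sleeve_2_mid (a point): Centre of sleeve_2: on its axis, 35 mm from either end; axes as the sleeve's. One of the two sleeves (not told which: only the gauge shows it) has a ridge of braze all round inside its bore, half way along, 6 mm long, leaving 12 mm open; the other's bore is clear.
- mat: Black rubber bench mat, fixed, 200 mm along its x, 240 mm along its y, 3 mm thick. Origin: centre of its underside, on the bench.
- carton: Low open cardboard tray, fixed, 120 (x) by 200 (y) mm, 30 mm high, walls and floor 3 mm, with the waiting sleeve standing in it. Origin: centre of its underside.
- gauge: Blue drill-press vice, fixed, 60 mm high, holding a steel plug gauge level. Origin: under the gauge's axis, on the bench, at mid-jaw; z up. The pin points along the body's -x, its axis at y = 0, 48 mm above the bench; under the pin the bench is free. Jaws and base fill x = -40 to 40 mm (low ears to 51), y = -105 to 65 mm; screw and T-bar reach y = -126 mm. Nothing in it gives.
- pin_tip (a point): Centre of the gauge pin's free end: x = -124 mm, z = 48 mm in the vice's frame, axes as the vice's. The pin is 17 mm across; its last 5 mm taper to a 10 mm nose. A sleeve with the ridge stops on the nose with its centre at about x = -125 mm in the vice's frame.
- pin_collar (a point): Centre of the face of the red collar, 32 mm across, at the pin's root: x = -60 mm, z = 48 mm in the vice's frame, axes as the vice's. 64 mm of pin stand out from it. A clear sleeve goes home with its end face on the collar, its centre then at x = -95 mm in the vice's frame.
- green_bin: Open green plastic bin for sleeves that pass, fixed, 130 (x) by 170 (y) mm, 45 mm high, walls and floor 4 mm. Origin: centre of its underside. The two bins change places from start to start.
- red_bin: Open red plastic bin for sleeves to rework, the same size as the green one. Origin: centre of its underside.
- screwdriver: Loose screwdriver lying on the bench, its length along its x; to be left alone. Origin: under its middle.
- glass_cup: Loose amber glass candle cup, 64 mm across its mouth, 75 mm high; to be left alone. Origin: centre of its foot.
- finial: Loose turned brass finial, 44 mm across its foot, 56 mm high; to be left alone. Origin: centre of its foot.
There are look-alikes about, which are no part of the job. Leave any orange or purple look-alike of the sleeve_1 alone.

How it is judged:
By the outcome, as a careful person would: the job done as asked, in the order asked, and still so for the second after the job is handed in, with the robot touching nothing.
It also fails if it takes over 64 s, if anything falls off the work surface, if the arm or the gripper's body presses on something with over 40 N, if the wrist force passes 120 N, or if a joint passes its speed limit or range.

ROBOT

A 6-joint arm with a two-finger parallel gripper is mounted at the origin on the work surface. World frame = base frame: x ahead of the robot, y to its left, z up, the work surface at z = 0. Lengths are in mm, angles in rad, forces in N, time in s.
With the tool pointing down it reaches from about 425 to 950 mm from the base axis. Payload 14.7 kg.
Tool frame: the origin (TCP) lies on the centre line of the jaws, within the pads' length; the fingertips stand ctrl.finger_overhang ahead of it and the grasp point (between the pads) lies 8 mm behind it (ctrl.finger_overhang is the distance from the TCP to the fingertips, in mm); z points along the fingers, y is the line along which they close (so a half turn about z gives the same grasp; the last joint's range is limited). The gripper opens to 85 mm and grips with 20 to 120 N. Pads are 22 mm wide; open, the fingers measure 114 mm over their backs; the gripper's body (76 mm by 85 mm) begins 54 mm behind the grasp point. The pads swing forward as they close: fully open they stand 13 mm farther back than shut.
Start: joints at [1.239, 0.48, 1.596, -0, 1.065, -0.047], TCP at [182.603, 623.818, 242.297] pointing down, gripper open.
Joint ranges: [-2.75, 2.75], [-0.82, 2.05], [0.23, 2.67], [-1.56, 4.7], [0.09, 2.69], [-2.92, 2.92]. Speed limits (rad/s): [1.89, 1.89, 2.39, 3.01, 3.01, 3.01].

INTERFACE

Orientations are given as a rotation vector (axis times angle).
In Python, from cell import ctrl, eoat, solver, eyes, workorder, readout gives the robot as it stands. The module is installed in compiled form; this text tells all that it offers. Calls block until the motion is done:
- ctrl.goto(position, orientation): joint-space move of the TCP to a pose.
- ctrl.move_straight(position, rot=None, max_speed=150, contact_N=None): straight line of the TCP; rot=None keeps the orientation; max_speed is the mean speed in mm/s. With contact_N (N) it stops when the force on the tool has changed by that much, and returns True; else False.
- ctrl.goto_joints(angles): joint-space move.
- eoat.open_jaws() and eoat.gripper_close(force=None): open the fingers fully, or close them until they stop; force is the grip in N (None keeps the last).
- ctrl.dwell(seconds).
- solver.solve_ik(position, orientation): joint angles nearest the present ones, or None.
- eyes.snapshot(name): name is "side" or "top" or "wrist"; returns (picture, depth): 480x640x3 uint8, red, green, blue; 480x640 float32, mm along the optical axis (not along the pixel's ray), 0 where there is no reading.
- eyes.camera_info(name): a dict with "vfov" (degrees; the focal length in pixels is half the picture's height over the tangent of half this angle, whatever the lens; pixels are square), "cx", "cy" (the principal point, pixels), "extrinsics" (4x4, takes a point from camera to world coordinates); the wrist camera has in their place "hand_eye" (4x4, takes a point from camera to tool coordinates, whose origin is the TCP and whose axes are the flange's). Camera axes: x right, y up, looking along -z (the intrinsics and any distortion apply to the point x, -y, -z); pixel columns grow to the right and rows downward; lengths in mm; the calibration is good to about 2 mm. A picture is of the moment at which its call begins: read the wrist's pose just before it. camera_info takes no time and is no camera call.
A pose or a line that the arm cannot do raises ctrl.MotionError and nothing moves.
- workorder.sign_off(): hands the job in; it is judged then, once.
Readings, each from a call of its own:
- readout.get_time(): time.
- readout.get_joints(): joint angles.
- readout.get_qvel(): joint speeds.
- readout.get_joint_torque(): joint torques, N m.
- readout.get_eef_pos(): TCP position.
- readout.get_orientation(): TCP orientation.
- readout.get_wrist_force(): force on the tool from outside, world axes, zero at the start.
- readout.get_torque(): the same for the moment, N m.
- readout.get_opening(): finger opening in mm.
- readout.get_finger_force(): force on a finger pad.
Only numpy, scipy, OpenCV 4.12 (cv2) and the standard library are available. Lean on these libraries where they do the work, as an engineer would, in place of code of your own. Each camera call takes 0.05 s, during which the arm holds its last target. There are 200 camera calls.

## Working session

There is one attempt and no reset: what is moved stays moved. The work goes in short steps, each a Python script; the robot and the scene stay as the last script left them, time stands still between calls to the robot, and variables do not carry over. Pictures are saved under pics/ and viewed, at most 10 in all, crops included, and the job is handed in when it is done.

```bash
mkdir -p pics; cat > h.py <<'E'
import numpy as np, cv2
from scipy.spatial.transform import Rotation as R
from cell import ctrl, eoat, solver, eyes, workorder, readout
def snap(n,f):
    T=np.eye(4); T[:3,:3]=R.from_rotvec(readout.get_orientation()).as_matrix(); T[:3,3]=readout.get_eef_pos()
    p,d=eyes.snapshot(n); c=eyes.camera_info(n)
    M=T@np.array(c["hand_eye"]) if "hand_eye" in c else np.array(c["extrinsics"])
    cv2.imwrite(f"pics/{f}.png",p[:,:,::-1]); np.savez(f"pics/{f}.npz",d=d,M=M,k=[240/np.tan(np.radians(c["vfov"]/2)),c["cx"],c["cy"]])
    return p,d,c
def load(f): return np.load(f"pics/{f}.npz")
def cloud(z):
    d=z["d"];f,cx,cy=z["k"];v,u=np.mgrid[:480,:640]
    P=np.stack([(u-cx)/f*d,-(v-cy)/f*d,-d],-1)@z["M"][:3,:3].T+z["M"][:3,3]
    P[d==0]=np.nan; return P
E
python3 - <<'E'
from h import *
for n in("top","side"):
    p,d,c=snap(n,n+"0"); print({k:v for k,v in c.items()})
print(eyes.camera_info("wrist"),ctrl.finger_overhang,readout.get_orientation(),readout.get_time())
E
```

```text
{'vfov': 49.94361555112285, 'cx': 311.1029954968752, 'cy': 240.5409642154705, 'extrinsics': array([[ 6.97712418e-02,  9.71859442e-01, -2.24991551e-01,
         3.91423045e+02],
       [-9.97554123e-01,  6.70204543e-02, -1.98502054e-02,
         3.14027195e+01],
       [-4.21257360e-03,  2.25826223e-01,  9.74158494e-01,
         9.90126970e+02],
       [ 0.00000000e+00,  0.00000000e+00,  0.00000000e+00,
         1.00000000e+00]])}
{'vfov': 52.389679237478475, 'cx': 317.7778325864439, 'cy': 231.48728856599732, 'extrinsics': array([[ 8.19606520e-01,  4.23032067e-01, -3.86379377e-01,
         1.96541349e+02],
       [-5.72823586e-01,  5.92261442e-01, -5.66656442e-01,
        -5.70847819e+02],
       [-1.08762387e-02,  6.85762535e-01,  7.27744085e-01,
         8.15818281e+02],
       [ 0.00000000e+00,  0.00000000e+00,  0.00000000e+00,
         1.00000000e+00]])}
{'vfov': 68.44810040544635, 'cx': 316.25096910275175, 'cy': 239.32828475748494, 'hand_eye': array([[ 2.59987521e-04,  9.57076904e-01,  2.89833974e-01,
         7.38088325e+01],
       [ 9.99999175e-01, -6.13499582e-04,  1.12884963e-03,
         9.87381266e-01],
       [ 1.25820893e-03,  2.89833441e-01, -9.57076274e-01,
        -1.32429448e+02],
       [ 0.00000000e+00,  0.00000000e+00,  0.00000000e+00,
         1.00000000e+00]])} 11.0 [-4.45829489e-01 -3.10960428e+00  1.65013813e-03] 0.1
```

View pics/top0.png

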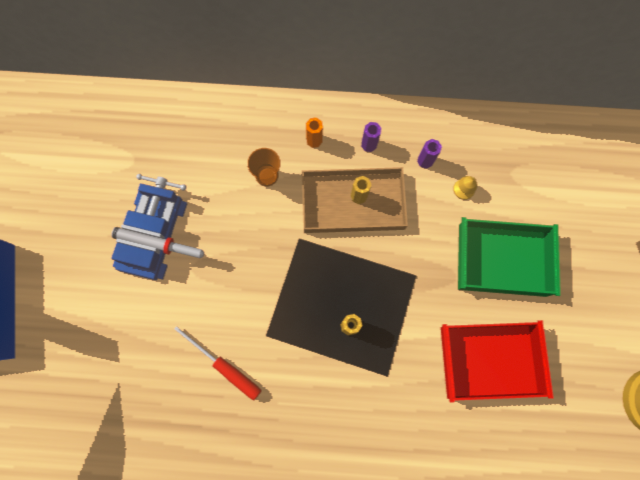

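View pics/side0.png

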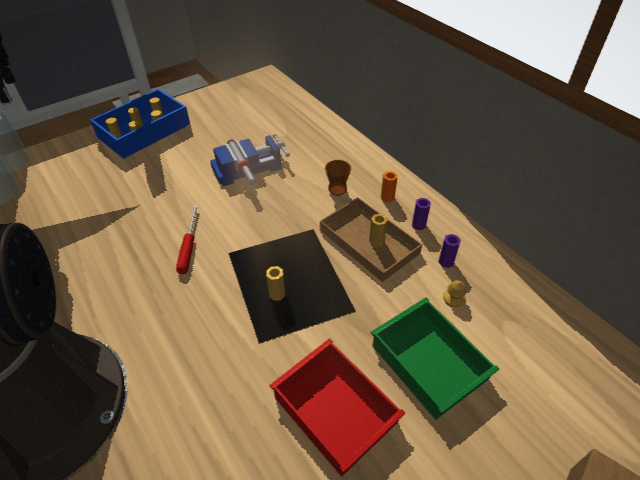

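The candidates for the sleeve, by pixel in the top view, are:
- brass on the mat (351,324)
- brass in the carton (361,188)
- orange (314,132)
- purple (371,137) and (429,153)
- finial (466,186)
- brass ones in the far blue tub (side view, about 130,115)

I choose the brass one on the mat. The pin tip is at about (201,253) and the collar at about (168,246).

```bash
python3 - <<'E'
from h import *
z=load("top0"); P=cloud(z); im=cv2.imread("pics/top0.png")
def reg(u0,u1,v0,v1,lo,hi):
    p=P[v0:v1,u0:u1].reshape(-1,3); p=p[(p[:,2]>lo)&(p[:,2]<hi)]; return p
p=reg(335,368,310,340,66,85); print("sleeve top",len(p),p.mean(0),p.min(0),p.max(0), cv2.minAreaRect(p[:,:2].astype(np.float32)))
for n,(u,v) in dict(mat=(320,290),bench=(220,300),pin=(190,252),tip=(200,253),tip2=(203,254),col=(168,246),gbin=(510,260),rbin=(497,362),mc1=(300,241),mc2=(415,276),mc3=(388,375),mc4=(268,334),scr=(235,380),cup=(266,165)).items(): print(n,P[v,u].round(1))
# pin points
p=reg(170,212,240,265,40,62); print("pin",len(p),p.min(0),p.max(0))
q=p[(p[:,2]>50)&(p[:,2]<60)];c=q[:,:2].mean(0);w,V=np.linalg.eigh(np.cov((q[:,:2]-c).T));print(c,V[:,1],((q[:,:2]-c)@V[:,1]).min(),((q[:,:2]-c)@V[:,1]).max())
# bins by colour
hsv=cv2.cvtColor(im,cv2.COLOR_BGR2HSV)
for n,m in dict(g=cv2.inRange(hsv,(50,100,40),(75,255,255)),r=cv2.inRange(hsv,(0,200,80),(4,255,255))).items():
    m=m.copy(); m[:,:430]=0; q=P[m>0]; q=q[(q[:,2]>40)&(q[:,2]<50)]; print(n,len(q),cv2.minAreaRect(q[:,:2].astype(np.float32)))
s=readout
for rz in (0,):
  print(R.from_rotvec(s.get_orientation()).as_matrix().round(3))
E
```

```text
sleeve top 187 [458.7505426  -32.48943073  72.97178434] [442.14228752 -48.31501196  66.20732988] [475.4837445  -16.05480682  77.53122272] ((459.03936767578125, -32.73176956176758), (31.462116241455078, 32.05738067626953), 59.414337158203125)
mat [523.1  27.6   3.2]
bench [491.1 218.3  -1.3]
pin [570.  272.9  55.7]
tip [569.1 253.7  57.5]
tip2 [568.7 249.3  51.8]
col [577.4 313.4  61.4]
gbin [ 606.2 -335.4    8.1]
rbin [ 411.6 -309.1    5.4]
mc1 [615.6  73.    9. ]
mc2 [ 563.4 -154.2    1.1]
mc3 [ 374.1 -108.6    2.3]
mc4 [433.2 120.2   1.6]
scr [346.6 169.7  29.6]
cup [768.  153.3   9.8]
pin 317 [562.1738397  249.22125903  40.05447845] [592.95958659 314.3121541   60.62005118]
[574.47125148 281.23286007] [0.19002059 0.98178011] -32.48238134871306 32.231792119897115
g 1246 ((606.084716796875, -321.7498474121094), (183.0508575439453, 134.26876831054688), 89.23407745361328)
r 1311 ((413.797607421875, -295.3638916015625), (132.63490295410156, 183.27554321289062), 6.223647594451904)
[[-0.96   0.281 -0.   ]
 [ 0.281  0.96  -0.001]
 [ 0.    -0.001 -1.   ]]
```

```bash
cat >> h.py <<'E'
def down(yaw):  # tool down, tool x at world azimuth yaw (deg)
    a=np.radians(yaw); x=np.array([np.cos(a),np.sin(a),0]); z=np.array([0,0,-1.]); return R.from_matrix(np.c_[x,np.cross(z,x),z]).as_rotvec()
E
python3 - <<'E'
from h import *
best=None
for yaw in (79,259,-11,169,214,34,124,304):
    q=solver.solve_ik([571,275,165],down(yaw)); s=solver.solve_ik([465,-32,190],down(yaw))
    print(yaw,None if q is None else np.round(q,2),None if s is None else np.round(s,2))
# lean family
def leanR(az,th,b):
    a=np.radians(az); l=np.array([np.cos(a),np.sin(a),0]); zz=np.array([0,0,1.]); c=np.cross(zz,l)
    t=np.radians(th); z0=-np.cos(t)*zz+np.sin(t)*l
    out=[]
    for s in (1,-1):
        y=s*c; out.append(R.from_rotvec(c*np.radians(b))*R.from_matrix(np.c_[np.cross(y,z0),y,z0]))
    return out,l,z0
for th in (45,55,65,70):
  for az in range(0,360,15):
    for s in (0,1):
      (rs,l,z0)=leanR(az,th,0); 
      ok=solver.solve_ik([459,-32,48],rs[s].as_rotvec()) is not None and solver.solve_ik(np.array([459,-32,48])-100*z0,rs[s].as_rotvec()) is not None
      if ok: ok=all(solver.solve_ik([485,-25,55 if b<90 else 19],leanR(az,th,b)[0][s].as_rotvec()) is not None for b in (30,60,90))
      if ok: print(th,az,s,end="; ")
E
```

```text
79 [ 0.4   0.54  1.71 -0.    0.89  0.59] [-0.13  0.3   2.06 -0.    0.78  0.06]
259 [ 0.4   0.54  1.71 -0.    0.89 -2.55] None
-11 [ 0.4   0.54  1.71 -0.    0.89  2.16] [-0.13  0.3   2.06 -0.    0.78  1.63]
169 [ 0.4   0.54  1.71 -0.    0.89 -0.98] [-0.13  0.3   2.06 -0.    0.78 -1.51]
214 [ 0.4   0.54  1.71  0.    0.89 -1.76] [-0.13  0.3   2.06 -0.    0.78 -2.3 ]
34 [ 0.4   0.54  1.71 -0.    0.89  1.38] [-0.13  0.3   2.06 -0.    0.78  0.84]
124 [ 0.4   0.54  1.71  0.    0.89 -0.19] [-0.13  0.3   2.06  0.    0.78 -0.73]
304 None [-0.13  0.3   2.06 -0.    0.78  2.41]
45 30 1; 45 45 0; 45 45 1; 45 60 0; 45 60 1; 45 75 0; 45 75 1; 45 90 0; 45 90 1; 45 105 0; 45 105 1; 45 120 0; 45 120 1; 45 135 1; 45 150 1; 45 195 0; 45 210 0; 45 225 0; 45 225 1; 45 240 0; 45 240 1; 45 255 0; 45 255 1; 45 270 0; 45 270 1; 45 285 0; 45 285 1; 45 300 0; 45 300 1; 45 315 0; 55 30 0; 55 30 1; 55 45 0; 55 45 1; 55 60 0; 55 60 1; 55 75 0; 55 75 1; 55 90 1; 55 105 1; 55 120 0; 55 120 1; 55 135 0; 55 135 1; 55 150 0; 55 150 1; 55 165 0; 55 165 1; 55 180 0; 55 180 1; 55 195 0; 55 195 1; 55 210 0; 55 210 1; 55 225 0; 55 225 1; 55 240 0; 55 255 0; 55 270 0; 55 270 1; 55 285 0; 55 285 1; 55 300 0; 55 300 1; 55 315 0; 55 315 1; 65 30 0; 65 30 1; 65 45 0; 65 45 1; 65 60 1; 65 75 1; 65 90 0; 65 90 1; 65 105 0; 65 105 1; 65 120 0; 65 120 1; 65 135 0; 65 135 1; 65 150 0; 65 150 1; 65 165 0; 65 165 1; 65 180 0; 65 180 1; 65 195 0; 65 195 1; 65 210 0; 65 210 1; 65 225 0; 65 225 1; 65 240 0; 65 240 1; 65 255 0; 65 255 1; 65 270 0; 65 285 0; 65 315 0; 65 315 1; 70 30 0; 70 30 1; 70 45 1; 70 60 1; 70 75 0; 70 75 1; 70 90 0; 70 90 1; 70 105 0; 70 105 1; 70 120 0; 70 120 1; 70 135 0; 70 135 1; 70 150 0; 70 150 1; 70 165 0; 70 165 1; 70 180 0; 70 180 1; 70 195 0; 70 195 1; 70 210 0; 70 210 1; 70 225 0; 70 225 1; 70 240 0; 70 240 1; 70 255 0; 70 255 1; 70 270 0; 70 270 1; 70 285 0; 70 315 0; 70 315 1;
```

```bash
python3 - <<'E'
from h import *
ctrl.goto([571,275,165],down(259)); ctrl.dwell(.2); snap("wrist","pinB")
ctrl.goto([571,275,165],down(79)); ctrl.dwell(.2); snap("wrist","pinA")
ctrl.goto([465,-32,190],down(79)); ctrl.dwell(.2); snap("wrist","slv")
print(readout.get_time(),readout.get_eef_pos())
a=[cv2.imread(f"pics/{n}.png") for n in("pinA","pinB")]
cv2.imwrite("pics/pins.png",cv2.resize(np.hstack(a),(800,300),interpolation=cv2.INTER_AREA))
E
```

```text
7.0667 [465.33210816 -31.37471899 189.85526684]
```

View pics/pins.png

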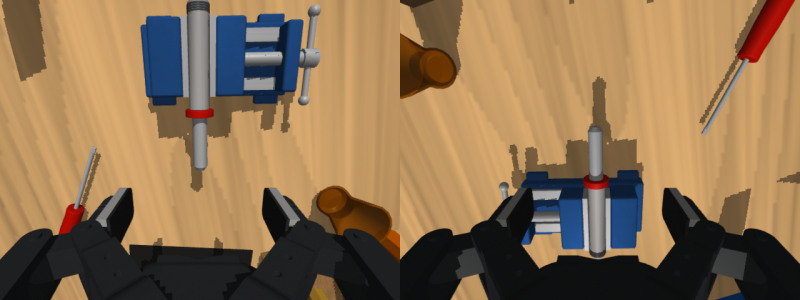

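View pics/slv.png

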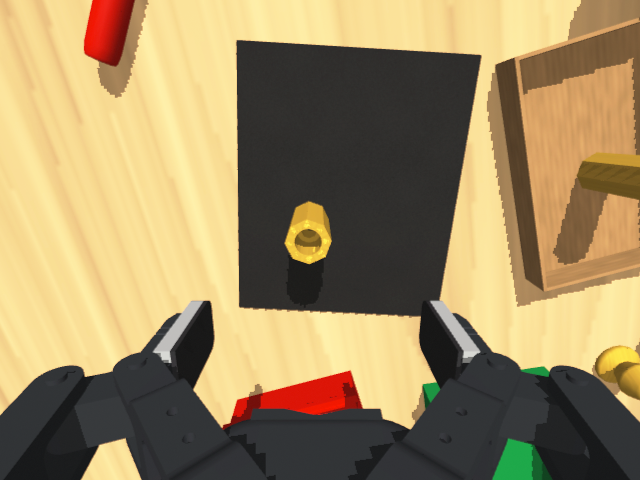

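In pinA the pin points straight down, with its tip at about (320,270) px full scale and the collar at (320,181). PinB shows the same flipped, with the tip at about (312,203). The sleeve picture shows the octagonal brass sleeve on the mat, its top at (308,241), bore facing the camera. Next I measure the pin axis and enlarge the sleeve.

```bash
python3 - <<'E'
from h import *
def plane(z,u,v,h):
    f,cx,cy=z["k"]; r=z["M"][:3,:3]@np.array([(u-cx)/f,-(v-cy)/f,-1]); o=z["M"][:3,3]; return o+r*(h-o[2])/r[2]
for n in("pinA","pinB"):
    z=load(n);P=cloud(z);im=cv2.imread(f"pics/{n}.png").astype(int)
    t0=np.array([569,251.]);
    ax=np.array([.19,.98]);s=(P[...,:2]-t0)@ax; c=(P[...,:2]-t0)@np.array([.98,-.19])
    m=(s>-12)&(s<57)&(abs(c)<20)&(P[...,2]>38)&(P[...,2]<64)
    pts=[];w=[]
    for v in range(480):
        u=np.where(m[v])[0]
        if len(u)>5: pts.append(plane(z,u.mean(),v,48)[:2]);w.append(np.linalg.norm(plane(z,u.max()+.5,v,48)-plane(z,u.min()-.5,v,48)))
    pts=np.array(pts);w=np.array(w);g=abs(w-np.median(w))<1.5
    vx,vy,x,y=cv2.fitLine(pts[g].astype(np.float32),cv2.DIST_HUBER,0,.01,.01).ravel()
    d=np.array([vx,vy])*np.sign(vy); sd=(pts-[x,y])@d
    print(n,"dir",d,np.degrees(np.arctan2(d[1],d[0])),"at y=270 x=",x+(270-y)*d[0]/d[1],"tip",np.array([x,y])+d*sd.min(),"w",np.median(w),"z top",np.nanpercentile(P[...,2][m],95))
    # collar face: red pixels
    red=(im[...,2]>120)&(im[...,1]<60)&(abs(c)<20)&(abs(s-64)<25); q=P[red]; q=q[q[:,2]>40]
    print("  collar s range",np.percentile((q[:,:2]-t0)@ax,[2,98]))
z=load("slv");P=cloud(z)
m=(P[...,2]>69)&(P[...,2]<78)&(abs(P[...,0]-459)<25)&(abs(P[...,1]+32)<25)
v,u=np.where(m);q=np.array([plane(z,a,b,73)[:2] for a,b in zip(u,v)]);print("sleeve",len(q),(q.max(0)+q.min(0))/2,q.max(0)-q.min(0),np.median(P[m][:,2]))
hull=cv2.convexHull(q.astype(np.float32))[:,0]
best=[]
for a in np.arange(0,45,1):
    A=[np.radians(a+45*k) for k in range(4)]; W=[np.ptp(hull@[np.cos(t),np.sin(t)]) for t in A]; best.append((np.sum(W),a))
print(sorted(best)[:4],sorted(best)[-3:])
c=cv2.imread("pics/slv.png")[190:280,260:355]; cv2.imwrite("pics/slvc.png",cv2.resize(c,None,fx=6,fy=6,interpolation=cv2.INTER_CUBIC))
E
```

```text
pinA dir [0.17754412 0.98411286] 79.773254 at y=270 x= 572.97064 tip [568.97844064 247.87142284] w 17.089925357993522 z top 57.99352861588098
  collar s range [63.03059389 70.53954431]
pinB dir [0.17485811 0.98459363] 79.929596 at y=270 x= 572.6041 tip [568.8806169  249.03347518] w 17.079856953374623 z top 57.69808335468159
  collar s range [62.87753312 70.00040657]
sleeve 1059 [459.04336478 -32.37414769] [34.18654035 34.99489962] 73.92225473457938
[(np.float64(130.87910409180313), np.int64(15)), (np.float64(131.18683088445027), np.int64(16)), (np.float64(131.3273652834572), np.int64(14)), (np.float64(131.73211134294115), np.int64(17))] [(np.float64(138.9997975447751), np.int64(38)), (np.float64(139.00737337863092), np.int64(40)), (np.float64(139.02475960597252), np.int64(39))]
```

View pics/slvc.png

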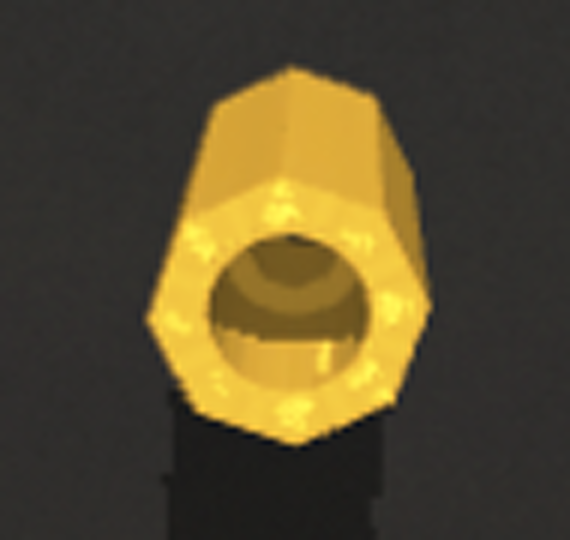

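```bash
cat >> h.py <<'E'
S0=np.array([459.,-32.4,0]); H=45.
def lean(az,th,s,b,g=2.0):
    """TCP pose with sleeve leaned by b deg, lowest point g above the mat (mat top z=3)"""
    a=np.radians(az); l=np.array([np.cos(a),np.sin(a),0]); zz=np.array([0,0,1.]); c=np.cross(zz,l)
    t=np.radians(th); z0=-np.cos(t)*zz+np.sin(t)*l; y=s*c
    Ro=R.from_rotvec(c*np.radians(b))*R.from_matrix(np.c_[np.cross(y,z0),y,z0])
    B=np.radians(b); p=S0+l*45*np.sin(B)*.9; p=p+zz*(3+g+H*np.cos(B)+16*np.sin(B))
    return p,Ro.as_rotvec(),l,Ro.as_matrix()[:,2]
E
python3 - <<'E'
from h import *
for az in (15,60,105,150,195,240,285,330):
  for th in (55,65):
    for s in (1,-1):
      Q=[]
      p,o,l,z=lean(az,th,s,0); Q.append(solver.solve_ik(p-90*z,o)); Q.append(solver.solve_ik(p,o))
      for b in (30,60,90):
        p,o,l,z=lean(az,th,s,b); Q.append(solver.solve_ik(p,o))
      p=p-10*l; Q.append(solver.solve_ik([p[0],p[1],19],down(np.degrees(np.arctan2(*(R.from_rotvec(o).as_matrix()[:2,0][::-1]))))))
      if any(q is None for q in Q): continue
      Q=np.array(Q); print(az,th,s,"maxstep",abs(np.diff(Q,axis=0)).max(1).round(2),"margin",np.round(Q[0],1),np.round(Q[-1],1))
E
```

```text
60 55 1 maxstep [0.25 0.62 4.67 0.51 0.72] margin [-1.   0.8  2.2  1.   1.   1.7] [-0.1  0.6  2.2 -0.   0.4 -2.7]
60 55 -1 maxstep [0.25 0.62 1.61 0.51 0.72] margin [-1.   0.8  2.2  1.   1.  -1.4] [-0.1  0.6  2.2 -0.   0.4  0.4]
60 65 -1 maxstep [0.22 0.47 1.45 0.89 0.64] margin [-1.1  0.9  2.2  1.   1.2 -1.5] [-0.1  0.6  2.2  0.   0.4  0.4]
105 55 -1 maxstep [0.17 0.51 1.03 1.32 1.62] margin [-0.7  0.9  1.7  0.5  1.4 -1.2] [-0.1  0.6  2.2 -0.   0.3 -0.3]
105 65 1 maxstep [0.16 0.5  0.61 4.64 4.87] margin [-0.7  1.   1.6  0.6  1.6  1.9] [-0.1  0.6  2.2 -0.   0.3  2.8]
105 65 -1 maxstep [0.16 0.5  0.61 1.64 1.41] margin [-0.7  1.   1.6  0.6  1.6 -1.3] [-0.1  0.6  2.2 -0.   0.3 -0.3]
150 55 1 maxstep [0.2  0.6  0.73 3.85 3.68] margin [-0.3  1.   1.3  0.2  1.8  1.7] [-0.1  0.6  2.3 -0.   0.3  2. ]
150 55 -1 maxstep [0.2  0.6  0.73 3.85 3.68] margin [-0.3  1.   1.3  0.2  1.8 -1.4] [-0.1  0.6  2.3 -0.   0.3 -1.2]
150 65 1 maxstep [0.23 0.58 0.69 3.62 3.69] margin [-0.3  1.1  1.2  0.2  1.9  1.7] [-0.1  0.6  2.3 -0.   0.3  2. ]
150 65 -1 maxstep [0.23 0.58 0.69 3.62 3.69] margin [-0.3  1.1 
[... 275 characters left out ...]
.3 -2. ]
240 55 1 maxstep [0.17 0.52 1.03 1.4  1.71] margin [ 0.4  0.9  1.6 -0.5  1.5  1.2] [-0.2  0.6  2.2 -0.   0.3  0.3]
240 65 1 maxstep [0.16 0.51 0.59 1.72 1.49] margin [ 0.4  1.   1.5 -0.6  1.6  1.2] [-0.2  0.6  2.2 -0.   0.3  0.3]
240 65 -1 maxstep [0.16 0.51 0.59 4.56 4.79] margin [ 0.4  1.   1.5 -0.6  1.6 -1.9] [-0.2  0.6  2.2 -0.   0.3 -2.8]
285 55 1 maxstep [0.23 0.58 1.57 0.53 0.74] margin [ 0.7  0.8  2.1 -1.   1.1  1.3] [-0.2  0.6  2.2 -0.   0.4 -0.5]
285 55 -1 maxstep [0.23 0.58 4.71 0.53 0.74] margin [ 0.7  0.8  2.1 -1.   1.1 -1.8] [-0.2  0.6  2.2 -0.   0.4  2.7]
285 65 1 maxstep [0.21 0.49 1.39 0.91 0.65] margin [ 0.7  0.9  2.1 -1.   1.2  1.4] [-0.2  0.6  2.2 -0.   0.4 -0.5]
```

```bash
python3 - <<'E'
from h import *
for az,th,s in ((60,65,-1),(60,55,-1),(105,65,-1),(240,65,1)):
  for sh in (0,30):
    Q=[]
    for b in range(0,91,10):
        p,o,l,z=lean(az,th,s,b); Q.append(solver.solve_ik(p+[sh*b/90,0,0],o))
    if any(q is None for q in Q): print(az,th,sh,[q is not None for q in Q]); continue
    Q=np.array(Q); print(az,th,sh,abs(np.diff(Q,axis=0)).max(1).round(2),"j5",Q[:,4].round(2))
E
```

```text
60 65 0 [0.15 0.16 0.19 0.3  0.5  0.65 0.48 0.27 0.17] j5 [1.11 0.96 0.8  0.64 0.48 0.37 0.37 0.49 0.64 0.81]
60 65 30 [0.15 0.15 0.2  0.32 0.51 0.62 0.44 0.25 0.17] j5 [1.11 0.96 0.81 0.64 0.49 0.39 0.4  0.52 0.68 0.86]
60 55 0 [0.15 0.19 0.3  0.5  0.64 0.47 0.27 0.17 0.17] j5 [0.96 0.81 0.64 0.49 0.38 0.38 0.5  0.65 0.83 1.  ]
60 55 30 [0.15 0.2  0.32 0.51 0.62 0.44 0.25 0.17 0.17] j5 [0.96 0.81 0.65 0.49 0.39 0.41 0.53 0.69 0.86 1.04]
105 65 0 [0.16 0.17 0.17 0.17 0.18 0.32 0.55 0.65 0.43] j5 [1.44 1.28 1.11 0.94 0.77 0.59 0.44 0.34 0.37 0.5 ]
105 65 30 [0.16 0.16 0.17 0.17 0.18 0.31 0.51 0.59 0.42] j5 [1.44 1.28 1.12 0.95 0.78 0.61 0.47 0.38 0.4  0.52]
240 65 0 [0.16 0.17 0.18 0.18 0.18 0.31 0.57 0.7  0.46] j5 [1.47 1.31 1.14 0.96 0.78 0.6  0.43 0.33 0.36 0.48]
240 65 30 [0.16 0.17 0.17 0.18 0.18 0.3  0.52 0.64 0.45] j5 [1.47 1.31 1.15 0.97 0.8  0.62 0.47 0.37 0.38 0.5 ]
```

```bash
cat >> h.py <<'E'
def st(m=""): print(m,"t",round(readout.get_time(),2),"pos",np.round(readout.get_eef_pos(),1),"open",round(float(readout.get_opening()),1),"F",np.round(readout.get_wrist_force(),1))
AZ,TH,SG=60,65,-1
E
python3 - <<'E'
from h import *
p,o,l,z=lean(AZ,TH,SG,0,0); p=p-2*z
ctrl.goto(p-90*z+[0,0,70],o); ctrl.move_straight(p-90*z,max_speed=200); st()
print(ctrl.move_straight(p,max_speed=120,contact_N=10)); st("at")
eoat.gripper_close(50); st("grip")
if 30<readout.get_opening()<34.5:
    for b in range(0,91,10):
        p,o,l,z=lean(AZ,TH,SG,b,2.5); ctrl.goto(p-2*z,o)
    st("leaned")
    print(ctrl.move_straight(p-2*z-[0,0,6],max_speed=20,contact_N=5)); st("down")
snap("side","lean")
cv2.imwrite("pics/leanc.png",cv2.resize(cv2.imread("pics/lean.png")[180:380,180:430],None,fx=2.5,fy=2.5))
E
```

```text
t 8.93 pos [ 417.4 -103.8   87.5] open 85.4 F [-0.3 -0.2  0.8]
False
at t 9.83 pos [458.1 -34.4  49.2] open 85.2 F [ 0.   0.2 -0. ]
grip t 10.38 pos [458.1 -34.   49. ] open 30.8 F [-1.7 -2.8  4.2]
leaned t 14.42 pos [478.9   4.   22.5] open 30.6 F [-1.2  0.4 -3.6]
True
down t 14.67 pos [478.9   2.9  20.7] open 31.0 F [0.9 1.6 4.6]
```

View pics/leanc.png

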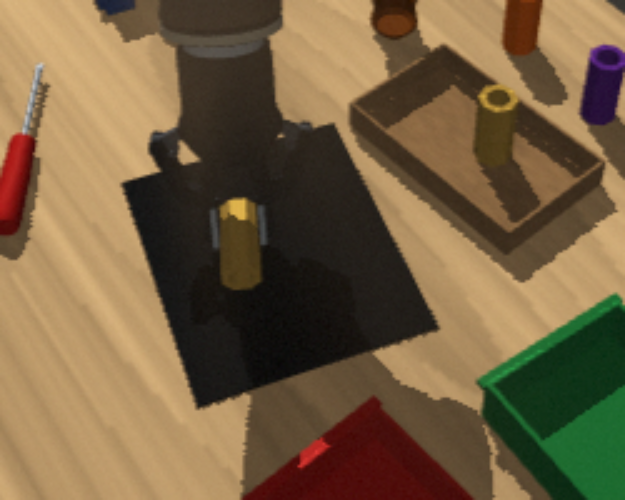

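The side view shows the sleeve lying on its side on the mat, still in the jaws, at about (240,245) in the crop. The carton sleeve is untouched. Next I release it, look again and re-grip.

```bash
python3 - <<'E'
from h import *
Ro=R.from_rotvec(readout.get_orientation()).as_matrix(); z=Ro[:,2]; p=np.array(readout.get_eef_pos()); l=np.array([.5,.866,0])
C=p+2*z-10*l; print("C",C,"tilt",np.degrees(np.arccos(-z[2])))
eoat.open_jaws(); ctrl.dwell(.3); st("rel")
ctrl.move_straight(p-90*z,max_speed=200)
ctrl.goto([C[0],C[1],135],down(60)); ctrl.dwell(.15); snap("wrist","lie"); st()
Z=load("lie");P=cloud(Z);q=P[(P[...,2]>12)&(P[...,2]<42)&(np.linalg.norm(P[...,:2]-C[:2],axis=-1)<50)]
print(len(q),cv2.minAreaRect(q[:,:2].astype(np.float32)),np.percentile(q[:,2],95))
cv2.imwrite("pics/liec.png",cv2.imread("pics/lie.png")[100:400,100:540])
E
```

```text
C [473.47854116  -6.4896704   18.89442076] tilt 24.82284412563105
rel t 15.59 pos [479.1   3.6  20. ] open 85.4 F [-0.7 -0.3  0.6]
 t 17.01 pos [473.6  -5.7 134.1] open 85.2 F [-0.7 -0.5 -0.2]
4482 ((474.0996398925781, -5.6229248046875), (70.78147888183594, 32.050941467285156), 60.30548858642578) 36.74781633602548
```

View pics/liec.png

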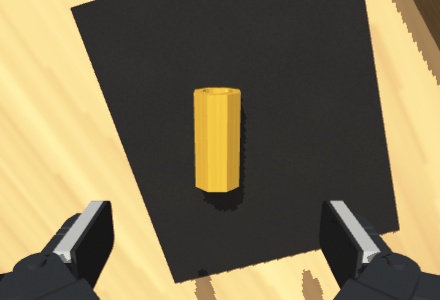

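The wrist view shows the sleeve lying squarely on the mat at crop (217,140), measured at (474.1,-5.6) with azimuth 60.3°. I re-grip it across its sides and go to the pin.

```bash
cat >> h.py <<'E'
D=np.array([.1762,.98435,0]); TIP=np.array([572.79+(248.4-270)*.1762/.98435,248.4,48.])
YP=79.85
E
python3 - <<'E'
from h import *
ctrl.goto([474.1,-5.6,60],down(60.3)); print(ctrl.move_straight([474.1,-5.6,20],max_speed=80,contact_N=10)); st("low")
eoat.gripper_close(50); st("grip"); dz=readout.get_eef_pos()[2]-19; print("dz",dz)
ctrl.move_straight([474.1,-5.6,110],max_speed=150)
pre=TIP-52*D+[0,0,dz]
ctrl.goto(pre+[0,0,60],down(YP)); ctrl.move_straight(pre,max_speed=100); ctrl.dwell(.2); st("pre"); print(pre)
snap("wrist","pre"); snap("side","preS")
cv2.imwrite("pics/prec.png",np.hstack([cv2.resize(cv2.imread("pics/pre.png"),(400,300)),cv2.resize(cv2.imread("pics/preS.png")[100:250,150:350],(400,300))]))
E
```

```text
False
low t 18.06 pos [474.3  -5.6  20.4] open 85.4 F [0.7 0.1 0.7]
grip t 18.62 pos [474.2  -5.6  20.4] open 31.1 F [-2.6 -0.1  9.9]
dz 1.3865712452998338
pre t 21.21 pos [560.2 197.3  50.1] open 31.0 F [-0.2  0.8 -3. ]
[559.76117038 197.2138      49.38657125]
```

View pics/prec.png

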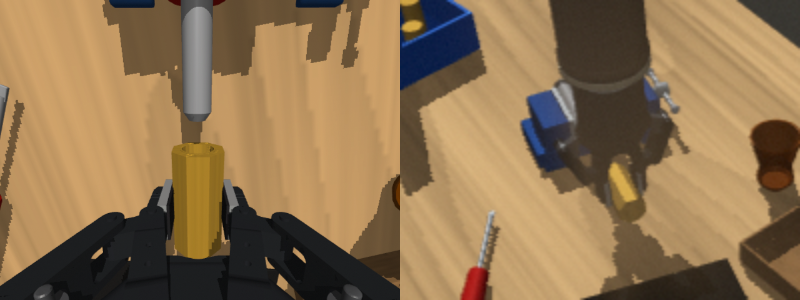

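The sleeve (x≈198) and pin (x≈197) are in line in the wrist view, with the bore facing the nose. I slide it on gently.

```bash
cat >> h.py <<'E'
def S(): return float((np.array(readout.get_eef_pos())-TIP)@D)
E
python3 - <<'E'
from h import *
b=np.array([0,0,1.1])
f0=np.array(readout.get_wrist_force())
c=ctrl.move_straight(TIP-25*D+b,max_speed=30,contact_N=6); st(f"{c} s={S():.1f}")
if not c:
    c=ctrl.move_straight(TIP+36*D+b,max_speed=25,contact_N=6); st(f"{c} s={S():.1f}")
ctrl.dwell(.1); st(f"{S():.1f}"); snap("wrist","ins")
Z=load("ins"); im=cv2.imread("pics/ins.png"); cv2.imwrite("pics/insc.png",cv2.resize(im,(400,300)))
E
```

```text
False s=-25.1 t 22.36 pos [564.4 223.7  49.1] open 30.4 F [ 0.1 -0.6 -3.2]
True s=0.4 t 23.57 pos [568.9 248.8  49. ] open 30.6 F [ 1.  -3.7  5.1]
0.3 t 23.67 pos [568.9 248.7  48.9] open 31.0 F [ 0.4 -1.9  5.4]
```

View pics/insc.png

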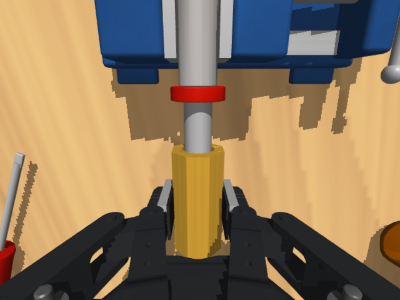

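It stopped at s≈0.4 mm, where −1 is the expected ridge stop and +29 is home, but there was some upward force. I back off, raise a touch and retry to rule out rubbing.

```bash
python3 - <<'E'
from h import *
for dz in (1.8,2.5):
    b=np.array([0,0,dz])
    ctrl.move_straight(TIP-8*D+b,max_speed=30); ctrl.dwell(.2); st(f"back {dz}")
    c=ctrl.move_straight(TIP+36*D+b,max_speed=20,contact_N=7); st(f"{c} s={S():.1f}")
E
```

```text
back 1.8 t 24.33 pos [567.5 240.6  49.7] open 30.7 F [-0.1 -0.2 -3.8]
True s=0.4 t 25.15 pos [568.8 248.8  49.4] open 31.0 F [ 1.  -2.5  0.7]
back 2.5 t 25.77 pos [567.5 240.6  50.5] open 30.8 F [-0.7 -0.1 -3.9]
True s=-0.3 t 26.57 pos [568.5 248.2  49.9] open 30.9 F [ 0.6 -1.1 -4.1]
```

It stops at the same place each time, about 29 mm short of home, so the ridge is confirmed and it goes in the red bin.

```bash
python3 - <<'E'
from h import *
b=np.array([0,0,1.3])
ctrl.move_straight(TIP-8*D+b,max_speed=30); ctrl.move_straight(TIP-60*D+b,max_speed=80); st("off")
ctrl.move_straight(TIP-60*D+[0,0,112],max_speed=150)
B=np.array([413,-298,0.]); j=np.array(readout.get_joints())
yaw=min((y for y in(6.2,186.2) if solver.solve_ik(B+[0,0,160],down(y)) is not None),key=lambda y:abs(np.array(solver.solve_ik(B+[0,0,160],down(y)))-j).max())
ctrl.goto(B+[0,0,160],down(yaw)); st("above")
ctrl.move_straight(B+[0,0,40],max_speed=120); c=ctrl.move_straight(B+[0,0,19],max_speed=30,contact_N=5); st(f"{c}")
eoat.open_jaws(); ctrl.dwell(.3); st("rel")
ctrl.move_straight(B+[0,0,180],max_speed=150); ctrl.dwell(.3); st("up")
snap("top","end"); im=cv2.imread("pics/end.png"); cv2.imwrite("pics/endc.png",im[60:440,100:600])
snap("wrist","endw"); cv2.imwrite("pics/endb.png",np.hstack([cv2.resize(im[60:440,100:600],(400,304)),cv2.resize(cv2.imread("pics/endw.png"),(400,304))]))
E
```

```text
off t 27.76 pos [558.7 189.4  49.4] open 30.6 F [-0.6  0.5 -2.7]
above t 30.49 pos [ 413.5 -297.4  159.9] open 30.9 F [ 0.5  0.8 -3. ]
True t 32.24 pos [ 412.9 -297.9   21.4] open 30.8 F [-0.8  0.9  8. ]
rel t 33.12 pos [ 412.6 -297.6   21.3] open 85.6 F [0.7 0.3 0.7]
up t 34.62 pos [ 412.8 -297.9  179.6] open 85.6 F [ 0.2  0.  -0.5]
```

View pics/endb.png

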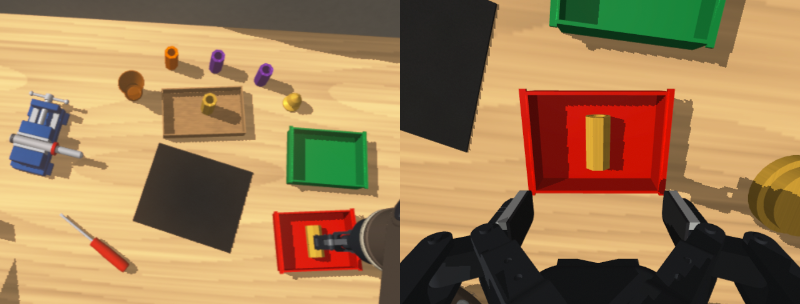

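The sleeve lies flat in the middle of the red bin, at (597,143) in the composite. Everything else is where it was.

```bash
python3 -c "
from h import *
print(workorder.sign_off())"
```

```text
the job is handed in; nothing more can be done
None
```

The mat sleeve stopped part-way on the gauge pin, about 29 mm short of the collar on all three gentle tries, so I drew it off, laid it in the red bin and handed the job in at about 35 s.

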